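Free the grinder's clamp cap of unknown thread hand

ROBOT

A 6-joint arm with a two-finger parallel gripper is mounted at the origin on the work surface. World frame = base frame: x ahead of the robot, y to its left, z up, the work surface at z = 0. Lengths are in mm, angles in rad, forces in N, time in s.
With the tool pointing down it reaches from about 350 to 975 mm from the base axis. Payload 7.1 kg.
Tool frame: the origin (TCP) lies midway between the tips of the shut fingers; the grasp point (between the pads) lies ctrl.grip_point_offset behind it (ctrl.grip_point_offset is the distance from the TCP to the grasp point, in mm); z points along the fingers, y is the line along which they close (so a half turn about z gives the same grasp; the last joint's range is limited). The gripper opens to 88 mm and grips with 3 to 60 N. Pads are 20 mm wide; open, the fingers measure 115 mm over their backs; the gripper's body (75 mm by 178 mm) begins 61 mm behind the grasp point.
Start: joints at [1.272, 0.423, 1.63, -0, 1.089, -0.019], TCP at [172.57, 600.686, 196.275] pointing down, gripper open.
Joint ranges: [-3, 3], [-0.9, 2.11], [0.09, 2.58], [-1.31, 4.45], [0.11, 2.69], [-2.54, 2.54]. Speed limits (rad/s): [2.39, 2.39, 3.01, 3.14, 3.14, 3.14].

INTERFACE

Orientations are given as a rotation vector (axis times angle).
In Python, from workcell import ctrl gives the robot as it stands.
- The arm moves only by the tool apply_moves, never from a script. Its argument "targets" is a list of rows, each an object of numbers: "tx", "ty", "tz": the shift along the world's x, y, z in m; "spin": the turn about the world's z in degrees. In form: [{"tx": .., "ty": .., "tz": .., "spin": ..}, ...]. A call has exactly 8 rows; each row is the pose to reach, as a shift and turn from the pose commanded when the call began; what a row does not reach only later rows make up. A row lasts 1/10 s, in which the tool goes at most 50 mm and 8.59 degrees, less where a joint would pass 70% of its speed; a pose out of reach is approached as far as the arm can. A call with a gripper value outside its range is refused whole. "gripper" is the closure, from -1 (fully open) to 1 (shut), set as the call begins (left out, the last holds). The fingers move at their own pace and stop on an object; the grip force is fixed at half the most. Time passes only in rows, so rows that repeat a pose let the fingers close, or fill a call up. It gives the time, the measured TCP pose, the force, the opening and the grip force at its end, in the units of the state.
- ctrl.get_obs(): the state, without advancing time (a new reading comes with each control period).
- ctrl.get_image(name): name is "scene" or "top" or "wrist"; returns the picture (420x560x3 uint8, red, green, blue); there is no depth.
- ctrl.get_calibration(name): a dict with "fov_y" (degrees; the focal length in pixels is half the picture's height over the tangent of half this angle, whatever the lens; pixels are square), "cx", "cy" (the principal point, pixels), "rvec" (rotation vector, rad) and "tvec" (3), from world to camera coordinates, as OpenCV has them. Camera axes: x right, y down, z forward; pixel columns grow to the right and rows downward; lengths in mm; the calibration is good to about 2 mm. A picture is of the moment at which its call begins: read the wrist's pose just before it. get_calibration takes no time and is no camera call; for the wrist camera it gives the pose at the moment of the call.
- ctrl.close_job(): hands the job in; it is judged then, once.
Trained networks look in the newest picture that a camera, given by its name, has taken for a name from the list of things; names that differ only in an ending like _2 or _b are one class to them, and where a whole thing is asked for, a point or a joint stands for the part that bears it (a point fixed in the world has none). Each returns a list of dicts, best first, with "score" (0 to 1); they miss things now and then, are a little off and sometimes report something else, mostly with a low value. They report only what shows in the picture. A call takes as long as a camera call. They do not tell look-alikes from the thing itself.
- ctrl.outline_of(name, camera): "pixels" (420x560 bool, what is visible of it) and "box" ([left, top, right, bottom] in pixels, round what is visible of it).
- ctrl.pinpoint(name, camera): "uv" ([column, row] in pixels: a listed point, or the origin of a listed thing).
The state is a dict: "t": time; "qpos": joint angles; "qvel": joint speeds; "joint_torque": joint torques, N m; "ee_pos": TCP position; "orientation": TCP orientation; "ft_force": force on the tool from outside, world axes, zero at the start; "moment": the same for the moment, N m; "width": finger opening in mm; "grasp_force": force on a finger pad.
Only numpy, scipy, OpenCV 4.12 (cv2) and the standard library are available. Lean on these libraries where they do the work, as an engineer would, in place of code of your own. Each camera call takes 0.05 s, during which the arm holds its last target. There are 200 camera calls.

TASK

Take the brush from its wooden block, dip its bristle end into the oil pot, dab it on top of the grinder's red clamp cap, and stand the brush back in its block. Then unscrew the cap: nobody knows whether its thread is left- or right-handed, so try it one way and, if it will not go, the other, and lift it off. Finish still holding the cap in the gripper, level and still, well clear above the spindle (a good hand's breadth above the grinding wheel), with nothing else on the bench disturbed.

Things in the scene. Friction and masses are not known exactly. Their poses are not given: they have to be found in the camera images.
- grinder: Spindle grinder bolted to the bench: blue base 150 x 280 x 30 mm, and on its spindle a flat fixed grey wheel 120 mm across, top 75 mm above the bench. Origin: on the bench under the spindle's axis; z up; +y points to the motor, a dark finned upright cylinder 76 mm across, axis 135 mm from the spindle's, top 118 mm above the bench.
- cap: Red clamp cap screwed on the spindle, a 16-sided drum 52 mm across, 36 mm tall, about 0.12 kg, with a 12 mm hole in its flat top and a white mark there. Origin: centre of its underside, which rests on the wheel, 75 mm above the bench; z up along the spindle.
- cap_top (a point): Centre of the cap's flat top, 36 mm above its origin. The cap's thread is right-hand (loosens anticlockwise seen from above) or left-hand (clockwise), unknown. The wrong way it stops within 0.1 rad and resists. The right way it turns easily; after 0.7 rad the thread lets go and it lifts off; at 1.3 rad it meets a second stop.
- spindle (a point): Centre of the wheel's top face, on the spindle's axis, 75 mm above the bench, fixed to the grinder. The thread stands 27 mm up from here, its thin pin 34 mm, inside the cap. The cap does not rise by itself when turned: then raise it straight. With a 40 N grip the wrist feels about 0.1 N m the right way, 0.3 or more the wrong way (it then slips in the fingers).
- brush: Upright round oil brush, 155 mm long, 60 g: grey bristle end 16 mm across (lowest 28 mm; springy, gives up to 10 mm lengthwise: 1.2 N to start, 5 N at 10 mm), steel ferrule 18 mm across up to 50 mm, orange round handle 20 mm across from 50 to 155 mm. Origin: centre of the unpressed bristle end; z up. It stands in the block's hole, tip 5 mm above the bench.
- brush_tip (a point): Centre of the underside of the brush's bristle end; it moves up the brush as the bristles are pressed in.
- block: Fixed wooden block 70 x 70 x 50 mm with one upright round hole 23 mm across and 45 mm deep in the middle of its top, bevelled at the mouth: the brush's stand. Origin: centre of its underside, on the bench.
- block_seat (a point): Centre of the floor of the block's hole, 5 mm above the bench.
- pot: Small open round dark metal oil pot (dry in this exercise), 72 mm across, 45 mm tall, wall 3 mm, floor about 5 mm thick, loose, 0.3 kg. Origin: centre of its underside, on the bench.
- screwdriver: Yellow-handled screwdriver lying on the bench; bystander. Origin: centre of its underside at the bench.
- wrench: Steel wrench lying on the bench; bystander. Origin: centre of its underside at the bench.
- tape: Blue ring, 90 mm across, 40 mm tall, flat on the bench; bystander. Origin: centre of its underside at the bench.
- jar: White jar, 70 mm across, 85 mm tall, black lid; bystander. Origin: centre of its underside at the bench.
- hammer: Hammer lying on the bench; bystander. Origin: centre of its underside at the bench.
- bottle: Clear bottle with blue cap, 66 mm across, 190 mm tall; bystander. Origin: centre of its underside at the bench.
There are look-alikes about, which are no part of the job. What is meant by the cap is not green or pink, and is the larger of those in its own colour.

How it is judged:
By the outcome, as a careful person would: the job done as asked, in the order asked, and still so for the second after the job is handed in, while the arm keeps its last pose, push and grip.
It also fails if it takes over 61 s, if anything falls off the work surface, if the arm or the gripper's body presses on something with over 40 N, if the wrist force passes 120 N, or if a joint passes its speed limit or range.

## Working session

There is one attempt and no reset: what is moved stays moved. The work goes in short steps, Python scripts to look and compute and a tool call to move; the robot and the scene stay as the last step left them, time stands still between calls to the robot, and variables do not carry over. Pictures are saved under pics/ and viewed, at most 10 in all, crops included, and the job is handed in when it is done.

Besides the shell and the picture viewer there is one more tool, called after "Request:" in YAML: its name, and indented under it one key for each argument. apply_moves: Moves the arm, as the interface text tells. Its arguments: {"type":"object","properties":{"targets":{"type":"array"},"gripper":{"type":"number"}},"required":["targets"]}

```bash
mkdir -p pics
cat > h.py <<'E'
import numpy as np, cv2
from workcell import ctrl
def snap(n,f=None):
    im=ctrl.get_image(n); 
    if f: cv2.imwrite('pics/'+f,im[:,:,::-1])
    return im
def cam(n):
    c=ctrl.get_calibration(n); R=cv2.Rodrigues(np.array(c['rvec'],float))[0]; t=np.array(c['tvec'],float)
    return R,t,210/np.tan(np.radians(c['fov_y'])/2),c['cx'],c['cy']
def ray(C,uv):
    R,t,f,cx,cy=C; d=R.T@np.array([(uv[0]-cx)/f,(uv[1]-cy)/f,1]); return -R.T@t,d/np.linalg.norm(d)
def atz(C,uv,z):
    o,d=ray(C,uv); return o+d*(z-o[2])/d[2]
def tri(rs):
    A=0;b=0
    for o,d in rs:
        P=np.eye(3)-np.outer(d,d); A=A+P; b=b+P@o
    x=np.linalg.solve(A,b); return x,[round(float(np.linalg.norm((np.eye(3)-np.outer(d,d))@(x-o))),1) for o,d in rs]
def proj(C,p):
    R,t,f,cx,cy=C; q=R@np.array(p)+t; return np.array([cx+f*q[0]/q[2],cy+f*q[1]/q[2]])
E
python3 - <<'E'
from h import *
np.set_printoptions(precision=1,suppress=True)
a=snap('top','top0.png');b=snap('scene','scene0.png')
cs={n:cam(n) for n in('top','scene')}
print({n:(-c[0].T@c[1],c[2]) for n,c in cs.items()})
for th,z in [('cap_top',111),('cap',75),('brush',5),('block',0),('pot',0),('grinder',0),('brush_tip',5)]:
    for n in cs:
        for r in ctrl.pinpoint(th,n): print(th,n,np.array(r['uv']),round(r['score'],2),atz(cs[n],r['uv'],z))
print(ctrl.grip_point_offset,ctrl.get_obs())
E
```

```text
{'top': (array([ 430.2,   19.9, 1116.5]), np.float64(418.47559181970917)), 'scene': (array([1114.1,  520.7, 1037.8]), np.float64(485.34863437191314))}
cap_top top [313.8 244.7] 0.79 [462.6 -39.2 111. ]
cap_top top [252.6 230.4] 0.77 [496.  107.8 111. ]
cap_top top [243.6 280.9] 0.47 [375.9 127.5 111. ]
cap_top top [234.7 185.6] 0.43 [605.3 153.2 111. ]
cap_top scene [305.6 216.2] 0.86 [503.7 104.3 111. ]
cap_top scene [270.1 201. ] 0.69 [519.5   5.5 111. ]
cap_top scene [344.3 206.3] 0.66 [419.4 160.9 111. ]
cap_top scene [293.8 281.7] 0.61 [667.4 193.8 111. ]
cap_top scene [158.6 232. ] 0.21 [ 758.9 -142.4  111. ]
cap top [243.  283.1] 0.68 [368.6 132.7  75. ]
cap top [233.8 184.3] 0.67 [614.9 160.3  75. ]
cap top [312.2 247. ] 0.61 [458.  -37.4  75. ]
cap top [255.2 228.2] 0.57 [503.9 104.5  75. ]
cap scene [306.8 224.8] 0.95 [500.1 106.9  75. ]
cap scene [266.2 205.7] 0.79 [515.  -12.4  75. ]
cap scene [342.8 211.6] 0.72 [409.4 153.7  75. ]
cap scene [295.2 292.2] 0.58 [669.7 200.1  75. ]
brush top [355.6 233.6] 0.43 [ 495.9 -155.7    5. ]
brush top [257.3 230.6] 0.23 [502.5 104.5   5. ]
brush scene [235.5 194.9] 0.61 [ 494.4 -144.6    5. ]
block top [353.3 230.3] 0.64 [ 504.9 -150.6    0. ]
block scene [235.3 196.9] 0.7 [ 497.3 -143.3    0. ]
pot top [430.9 252.3] 0.6 [ 448.1 -352.5    0. ]
pot top [351.3 232.2] 0.3 [ 499.8 -145.2    0. ]
pot scene [192.3 157.2] 0.69 [ 459.3 -352.7    0. ]
grinder top [257.5 231.8] 0.75 [499.6 104.3   0. ]
grinder scene [302.  242.1] 0.89 [505.9  98.8   0. ]
18.700000000000003 {'t': 0.8, 'qpos': array([ 1.3,  0.4,  1.6,  0. ,  1.1, -0. ]), 'qvel': array([-0., -0.,  0.,  0., -0.,  0.]), 'joint_torque': array([  0. , -54.5, -27.4,   0.1,   0. ,  -0. ]), 'ee_pos': array([172.6, 600.7, 196.3]), 'orientation': array([-0.4, -3.1, -0. ]), 'ft_force': array([-0.6,  0.1,  0.2]), 'moment': array([ 0.,  0., -0.]), 'grasp_force': 0.0, 'width': 87.84328891219931}
```

View pics/top0.png

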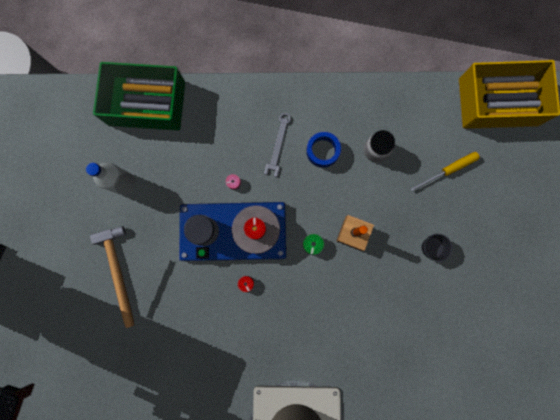

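View pics/scene0.png

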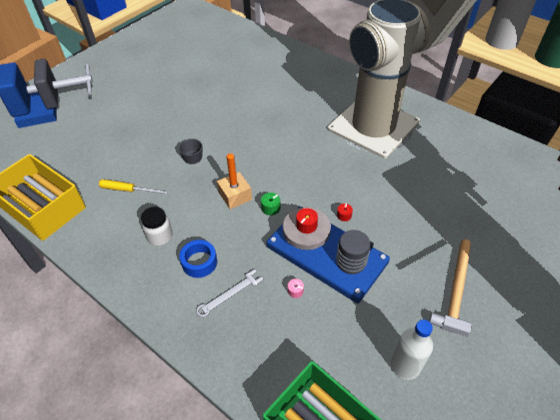

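The top view shows the cap on the wheel at (255,230), with the motor to its left (+y). The green look-alike is at (313,244), the small red one at (246,284), the brush and block at (355,233), and the pot at (435,247). The scene view agrees. I'll move the wrist camera over the brush next.

Request:
apply_moves:
  targets:
    - {"tx":0,"ty":0,"tz":0.05,"spin":-8}
    - {"tx":0.01,"ty":-0.03,"tz":0.08,"spin":-16}
    - {"tx":0.025,"ty":-0.07,"tz":0.1,"spin":-24}
    - {"tx":0.04,"ty":-0.115,"tz":0.1,"spin":-32}
    - {"tx":0.055,"ty":-0.16,"tz":0.1,"spin":-40}
    - {"tx":0.07,"ty":-0.205,"tz":0.1,"spin":-48}
    - {"tx":0.085,"ty":-0.25,"tz":0.1,"spin":-56}
    - {"tx":0.1,"ty":-0.295,"tz":0.1,"spin":-64}
  gripper: -1

```text
t: 1.6
ee_pos: [272.7, 304.0, 296.5]
orientation: [2.026, 2.401, 0.001]
ft_force: [1.3, 0.0, -0.5]
width: 87.8
grasp_force: 0.0
```

Request:
apply_moves:
  targets:
    - {"tx":0.015,"ty":-0.045,"tz":0.01,"spin":-4}
    - {"tx":0.03,"ty":-0.09,"tz":0.02,"spin":-8}
    - {"tx":0.045,"ty":-0.135,"tz":0.03,"spin":-12}
    - {"tx":0.06,"ty":-0.18,"tz":0.03,"spin":-16}
    - {"tx":0.075,"ty":-0.225,"tz":0.03,"spin":-20}
    - {"tx":0.09,"ty":-0.27,"tz":0.03,"spin":-24}
    - {"tx":0.105,"ty":-0.315,"tz":0.03,"spin":-26}
    - {"tx":0.12,"ty":-0.355,"tz":0.03,"spin":-26}

```text
t: 2.4
ee_pos: [392.8, -51.6, 326.7]
orientation: [2.511, 1.887, 0.001]
ft_force: [0.3, 0.9, -0.4]
width: 87.6
grasp_force: 0.0
```

Run:
```python
from h import *
np.set_printoptions(precision=1,suppress=True)
o=ctrl.get_obs();C=cam('wrist');snap('wrist','w1.png')
print(o['ee_pos'],cv2.Rodrigues(o['orientation'])[0],o['qpos'],'cam',-C[0].T@C[1],C[0][2])
for th,z in [('cap_top',111),('brush',5),('block',0),('pot',0),('grinder',0),('block_seat',5)]:
        for r in ctrl.pinpoint(th,'wrist'): print(th,np.array(r['uv']),round(r['score'],2),atz(C,r['uv'],z))
```

```text
[392.8 -51.6 326.7] [[ 0.3  1.   0. ]
 [ 1.  -0.3 -0. ]
 [ 0.   0.  -1. ]] [-0.2 -0.1  1.9  0.   1.3  0.1] cam [415.3  29.6 515. ] [-0.1 -0.3 -1. ]
cap_top [217.3  10.6] 0.91 [372.2 113.8 111. ]
cap_top [338.7 125.8] 0.64 [461.5 -29.3 111. ]
brush [369.7 192.2] 0.7 [ 494.5 -149.4    5. ]
block [370.7 192.6] 0.55 [ 496.6 -152.2    0. ]
pot [374.9 313.6] 0.58 [ 460.2 -356.2    0. ]
grinder [335.    3.7] 0.61 [505.1 103.2   0. ]
block_seat [371.8 188.1] 0.92 [ 498.7 -144.2    5. ]
```

View pics/w1.png

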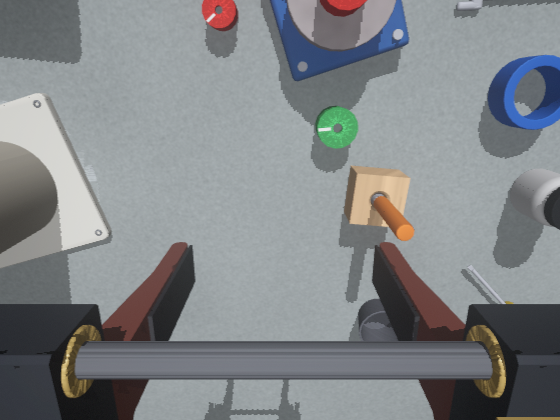

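The wrist view shows the brush top at (405,232), the hole at (378,197), the block at (378,197), the pot half hidden at (380,320), the green look-alike at (338,127), and the cap at the top edge (343,5). I'll take a second view nearer the cap, then fit shapes to the outlines.

Request:
apply_moves:
  targets:
    - {"tx":0,"ty":0.025,"tz":0}
    - {"tx":0,"ty":0.05,"tz":0}
    - {"tx":0,"ty":0.075,"tz":0}
    - {"tx":0,"ty":0.095,"tz":0}
    - {"tx":0,"ty":0.1,"tz":0}
    - {"tx":0,"ty":0.1,"tz":0}
    - {"tx":0,"ty":0.1,"tz":0}
    - {"tx":0,"ty":0.1,"tz":0}

```text
validation failed for argument at $.ta...
```

```bash
cat >> h.py <<'E'
from scipy.optimize import minimize
SH={'brush':([(0,8),(28,8),(28,9),(50,9),(50,10),(155,10)]),'cap':[(0,26),(36,26)],'pot':[(0,36),(45,36)],
    'block':[(0,0),(50,0)]}
def model(C,sh,x,y,z,sq=None,yaw=0):
    m=np.zeros((420,560),np.uint8); a=np.linspace(0,2*np.pi,32,endpoint=False)
    for (z0,r0),(z1,r1) in zip(sh[:-1],sh[1:]):
        P=[proj(C,(x+r*np.cos(k),y+r*np.sin(k),z+h)) for h,r in((z0,r0),(z1,r1)) for k in a]
        h=cv2.convexHull(np.array(P,np.float32)); cv2.fillConvexPoly(m,np.int32(np.round((h-0)*16)),1,shift=4)
    return m>0
def fit(sh,views,p0,freez=False,clip=None):
    def f(p):
        s=0
        for C,m in views:
            k=model(C,sh,p[0],p[1],p0[2] if freez else p[2]); s+=1-(k&m).sum()/max(1,(k|m).sum())
        return s/len(views)
    r=minimize(f,p0[:2] if freez else p0,method='Nelder-Mead',options=dict(initial_simplex=np.vstack([p0[:2] if freez else p0]+[np.array(p0[:2] if freez else p0)+8*e for e in np.eye(2 if freez else 3)]),xatol=.1,fatol=1e-4))
    return r.x,round(r.fun,3)
E
python3 - <<'E'
from h import *
np.set_printoptions(precision=1,suppress=True)
print(ctrl.get_obs()['ee_pos'])
C=cam('wrist');snap('wrist','w2.png');Cs={'wrist':C,'top':cam('top'),'scene':cam('scene')}
ctrl.get_image('top');ctrl.get_image('scene')
for th,p0 in [('brush',(496,-148,5)),('cap',(502,104,75)),('pot',(458,-353,0))]:
    V={}
    for n,c in Cs.items():
        best=None
        for r in ctrl.outline_of(th,n):
            m=np.array(r['pixels']); k=model(c,SH[th],*p0); i=(k&m).sum()/(k|m).sum()
            if best is None or i>best[0]: best=(i,m)
        if best and best[0]>.25: V[n]=(c,best[1])
    print(th,list(V),'all',fit(SH[th],list(V.values()),p0))
    for n in V: print('   ',n,fit(SH[th],[V[n]],p0,True))
    if 'wrist' in V:print('  w+top',fit(SH[th],[V[n] for n in V if n!='scene'],p0))
for th,z in [('cap_top',111),('brush',5),('block',0),('pot',0),('grinder',0),('block_seat',5)]:
        for r in ctrl.pinpoint(th,'wrist'): print(th,np.array(r['uv']),round(r['score'],2),atz(C,r['uv'],z))
E
```

```text
[392.2 -48.3 326.2]
brush ['wrist', 'scene'] all (array([ 496.2, -144.9,    6.5]), np.float64(0.279))
    wrist (array([ 498.5, -151.2]), np.float64(0.211))
    scene (array([ 497.1, -144.2]), np.float64(0.344))
  w+top (array([ 497.4, -149.8,    0. ]), np.float64(0.179))
cap ['wrist'] all (array([501.9, 103.8,  79.8]), np.float64(0.012))
    wrist (array([502.6, 104.3]), np.float64(0.01))
  w+top (array([501.9, 103.8,  79.8]), np.float64(0.012))
pot ['top', 'scene'] all (array([ 458.6, -352.8,    1. ]), np.float64(0.19))
    top (array([ 458.2, -354.7]), np.float64(0.183))
    scene (array([ 451.5, -359.2]), np.float64(0.188))
cap_top [340.3 130.3] 0.96 [461.  -30.7 111. ]
cap_top [220.8  14.7] 0.83 [372.9 112.6 111. ]
brush [367.5 195.5] 0.84 [ 489.6 -149.4    5. ]
block [371.1 193.6] 0.74 [ 496.  -149.8    0. ]
pot [376.6 317. ] 0.8 [ 461.5 -359.1    0. ]
grinder [338.2   4.7] 0.97 [507.  104.7   0. ]
block_seat [372.7 191.9] 0.79 [ 498.  -146.2    5. ]
```

View pics/w2.png

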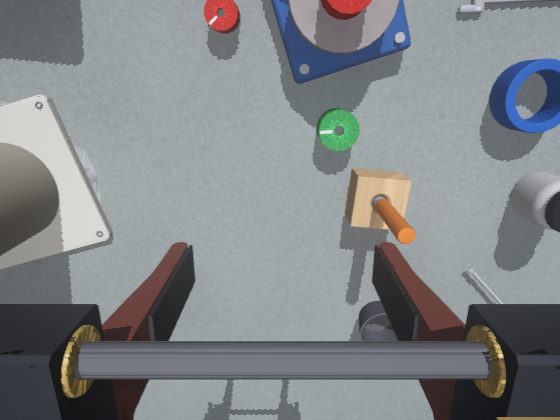

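That picture repeats the earlier view because the move was refused: it needs "spin" in every row. The cap is at (346,0), the brush top at (405,235).

Request:
apply_moves:
  targets:
    - {"tx":0,"ty":0.025,"tz":0,"spin":0}
    - {"tx":0,"ty":0.05,"tz":0,"spin":0}
    - {"tx":0,"ty":0.075,"tz":0,"spin":0}
    - {"tx":0,"ty":0.09,"tz":0,"spin":0}
    - {"tx":0,"ty":0.1,"tz":0,"spin":0}
    - {"tx":0,"ty":0.1,"tz":0,"spin":0}
    - {"tx":0,"ty":0.1,"tz":0,"spin":0}
    - {"tx":0,"ty":0.1,"tz":0,"spin":0}

```text
t: 4.45
ee_pos: [392.6, 50.1, 326.2]
orientation: [2.51, 1.889, -0.0]
ft_force: [0.3, -0.8, -0.2]
width: 87.9
grasp_force: 0.0
```

```bash
cat > m.py <<'E'
from h import *
import sys
np.set_printoptions(precision=1,suppress=True)
SH['brush']=[(50,10),(155,10)]
print(ctrl.get_obs()['ee_pos'],ctrl.get_obs()['qpos'])
Cs={}
for n in ('wrist','top','scene'): Cs[n]=cam(n); im=ctrl.get_image(n)
P0={'brush':(497,-148,5),'cap':(502,104,75),'pot':(458,-355,0)}
for th in sys.argv[1:]:
    p0=P0[th];V={}
    for n,c in Cs.items():
        best=None
        for r in ctrl.outline_of(th,n):
            m=np.array(r['pixels']); k=model(c,SH[th],*p0); i=(k&m).sum()/max(1,(k|m).sum())
            if best is None or i>best[0]: best=(i,m)
        if best and best[0]>.2: V[n]=(c,best[1])
    print(th,list(V),'all',fit(SH[th],list(V.values()),p0))
    for n in V: print('   ',n,fit(SH[th],[V[n]],p0),fit(SH[th],[V[n]],p0,True))
E
python3 m.py brush cap
```

```text
[392.6  50.1 326.2] [ 0.1 -0.1  1.9 -0.   1.3  0.4]
brush ['scene'] all (array([ 496. , -144.8,    2. ]), np.float64(0.181))
    scene (array([ 496. , -144.8,    2. ]), np.float64(0.181)) (array([ 497.5, -143. ]), np.float64(0.183))
cap ['wrist', 'top', 'scene'] all (array([501.5, 105.5,  77.3]), np.float64(0.097))
    wrist (array([502.8, 104.1,  74.7]), np.float64(0.054)) (array([502.6, 104.2]), np.float64(0.053))
    top (array([501.4, 104.9,  73.5]), np.float64(0.115)) (array([501.9, 106. ]), np.float64(0.115))
    scene (array([500.9, 105.3,  74.8]), np.float64(0.058)) (array([500.9, 105.4]), np.float64(0.058))
```

Request:
apply_moves:
  targets:
    - {"tx":0.015,"ty":-0.04,"tz":0,"spin":0}
    - {"tx":0.03,"ty":-0.085,"tz":0,"spin":0}
    - {"tx":0.045,"ty":-0.13,"tz":0,"spin":0}
    - {"tx":0.06,"ty":-0.175,"tz":-0.01,"spin":0}
    - {"tx":0.08,"ty":-0.22,"tz":-0.015,"spin":0}
    - {"tx":0.095,"ty":-0.26,"tz":-0.02,"spin":0}
    - {"tx":0.105,"ty":-0.28,"tz":-0.025,"spin":0}
    - {"tx":0.105,"ty":-0.28,"tz":-0.025,"spin":0}

```text
t: 5.7
ee_pos: [498.0, -231.6, 300.0]
orientation: [-2.511, -1.886, 0.001]
ft_force: [-0.5, -0.1, -0.6]
width: 87.8
grasp_force: 0.0
```

Run:
```python
from h import *
np.set_printoptions(precision=1,suppress=True)
ctrl.get_image('wrist');o=ctrl.get_obs();C=cam('wrist');im=snap('wrist','w3.png')
print(o['ee_pos'],o['qpos'],'cam',-C[0].T@C[1])
def om(im):
    h=cv2.cvtColor(im,cv2.COLOR_RGB2HSV); return ((h[...,0]<16)&(h[...,0]>2)&(h[...,1]>200)&(h[...,2]>90))
sh=[(50,10),(155,10)]
def near(m,c):
    k=cv2.dilate(model(c,sh,497,-148,5).astype(np.uint8),np.ones((25,25)))>0; return m&k
V={}
V['w']=(C,near(om(im),C))
for n in('top','scene'):
    c=cam(n);V[n]=(c,near(om(snap(n)),c))
for n in V: print(n,V[n][1].sum(),fit(sh,[V[n]],(497,-148,5)),fit(sh,[V[n]],(497,-148,5),True))
print(fit(sh,list(V.values()),(497,-148,5)))
for th,z in [('block',0),('block_seat',5),('pot',0)]:
        for r in ctrl.pinpoint(th,'wrist'): print(th,np.array(r['uv']),round(r['score'],2),atz(C,r['uv'],z))
```

```text
[ 497.4 -230.   300.4] [-0.5  0.2  1.7  0.   1.2 -0.2] cam [ 520.4 -149.   488.7]
w 0 (array([ 497., -148.,    5.]), np.float64(1.0)) (array([ 497., -148.]), np.float64(1.0))
top 81 (array([ 497.6, -150.4,    4. ]), np.float64(0.409)) (array([ 496.8, -147.6]), np.float64(0.409))
scene 189 (array([ 495.6, -148.4,    4.3]), np.float64(0.315)) (array([ 498.8, -146.2]), np.float64(0.32))
(array([ 495.1, -148.1,    2.9]), np.float64(0.58))
block [268.3  90.7] 0.9 [ 498.9 -151.7    0. ]
block_seat [262.   85.1] 0.6 [ 493.5 -143.     5. ]
pot [281.7 239.3] 0.96 [ 457.9 -354.1    0. ]
```

View pics/w3.png

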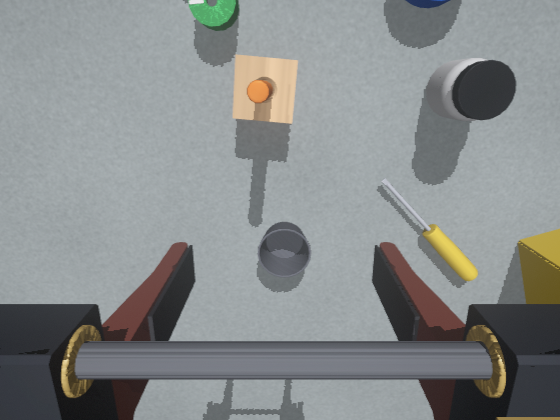

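The brush top is at (259,91), with the block's top corners around it at (236,56), (298,59), (294,123) and (233,119). The pot mouth is at (285,252) and its floor at (287,236).

Run:
```python
from h import *
np.set_printoptions(precision=1,suppress=True)
C=cam('wrist');im=cv2.imread('pics/w3.png')[:,:,::-1]
h=cv2.cvtColor(np.ascontiguousarray(im),cv2.COLOR_RGB2HSV)
m=((h[...,0]<16)&(h[...,1]>200)&(h[...,2]>60));m[:, :240]=0;m[:,280:]=0;m[:70]=0;m[115:]=0
ys,xs=np.nonzero(m);print(len(xs),xs.min(),xs.max(),ys.min(),ys.max())
u=((xs.min()+xs.max())/2,(ys.min()+ys.max())/2);print(u,atz(C,u,160),atz(C,u,155))
T=cam('top')
o=np.mean([atz(C,p,50) for p in[(236,56),(298,59),(294,123),(233,119)]],0);print('block',o)
print('pot rim',atz(C,(285,252),45))
r=[]
ctrl.get_image('top')
for p in [atz(C,u,160)]: print('proj top',proj(T,p),proj(cam('scene'),p))
s=cv2.imread('pics/top0.png')
b=cv2.cvtColor(s,cv2.COLOR_BGR2HSV);k=((b[...,0]<16)&(b[...,1]>190)&(b[...,2]>80));k[:,:340]=0;k[:,380:]=0;k[:220]=0;k[250:]=0
ys,xs=np.nonzero(k);print('top orange',xs.min(),xs.max(),ys.min(),ys.max(),len(xs))
# top end = rightmost part of handle
ut=(xs.max()-4+.5,ys[xs>xs.max()-7].mean());print(ut,tri([ray(C,u),ray(T,ut)]))
```

```text
Traceback (most recent call last):
ValueError: zero-size array to reduction operation minimum which has no identity
```

Run:
```python
from h import *
np.set_printoptions(precision=1,suppress=True)
C=cam('wrist');T=cam('top')
def orange(f,x0,x1,y0,y1):
    b=cv2.imread(f).astype(int);k=(b[...,2]-b[...,0]>1.7*0+110)&(b[...,2]>1.45*b[...,1]);k[:,:x0]=0;k[:,x1:]=0;k[:y0]=0;k[y1:]=0;return np.nonzero(k)
print(cv2.imread('pics/w3.png')[91,259],cv2.imread('pics/top0.png')[231,362])
ys,xs=orange('pics/w3.png',240,280,70,115);print(len(xs),xs.min(),xs.max(),ys.min(),ys.max())
u=((xs.min()+xs.max())/2,(ys.min()+ys.max())/2);print(u,atz(C,u,160))
print('block',np.mean([atz(C,p,50) for p in[(236,56),(298,59),(294,123),(233,119)]],0))
print('pot rim',atz(C,(285,252),45))
ys,xs=orange('pics/top0.png',340,380,215,250);print('top orange',xs.min(),xs.max(),ys.min(),ys.max(),len(xs))
ut=(xs.max()-4+.5,ys[xs>xs.max()-7].mean());print(ut,tri([ray(C,u),ray(T,ut)]),proj(T,atz(C,u,160)))
```

```text
[ 83 152 231] [  0  79 189]
374 247 268 80 101
(np.float64(257.5), np.float64(90.5)) [ 497.2 -146.5  160. ]
block [ 498.4 -148.4   50. ]
pot rim [ 463.6 -353.4   45. ]
top orange 354 367 226 233 71
(np.float64(363.5), np.float64(229.31914893617022)) (array([ 496.9, -147.2,  167.7]), [1.1, 1.1]) [362.3 229. ]
```

Request:
apply_moves:
  targets:
    - {"tx":0,"ty":0.04,"tz":0,"spin":0}
    - {"tx":0,"ty":0.083,"tz":-0.01,"spin":0}
    - {"tx":0,"ty":0.083,"tz":-0.05,"spin":0}
    - {"tx":0,"ty":0.083,"tz":-0.09,"spin":0}
    - {"tx":0,"ty":0.083,"tz":-0.13,"spin":0}
    - {"tx":0,"ty":0.083,"tz":-0.165,"spin":0}
    - {"tx":0,"ty":0.083,"tz":-0.19,"spin":0}
    - {"tx":0,"ty":0.083,"tz":-0.194,"spin":0}

```text
t: 6.85
ee_pos: [495.5, -145.1, 105.0]
orientation: [-2.505, -1.889, 0.004]
ft_force: [-0.4, 0.1, 0.1]
width: 88.0
grasp_force: 0.0
```

Request:
apply_moves:
  targets:
    - {"tx":0,"ty":0,"tz":0,"spin":0}
    - {"tx":0,"ty":0,"tz":0,"spin":0}
    - {"tx":0,"ty":0,"tz":0,"spin":0}
    - {"tx":0,"ty":0,"tz":0,"spin":0}
    - {"tx":0,"ty":0,"tz":0,"spin":0}
    - {"tx":0,"ty":0,"tz":0,"spin":0}
    - {"tx":0,"ty":0,"tz":0,"spin":0}
    - {"tx":0,"ty":0,"tz":0,"spin":0}
  gripper: 1

```text
t: 7.65
ee_pos: [497.6, -146.4, 107.3]
orientation: [-2.51, -1.89, 0.0]
ft_force: [0.3, 0.7, -0.3]
width: 27.4
grasp_force: 0.0
```

Request:
apply_moves:
  targets:
    - {"tx":0,"ty":0,"tz":0,"spin":0}
    - {"tx":0,"ty":0,"tz":0,"spin":0}
    - {"tx":0,"ty":0,"tz":0,"spin":0}
    - {"tx":0,"ty":0,"tz":0.0,"spin":0}
    - {"tx":0,"ty":0,"tz":0.01,"spin":0}
    - {"tx":0,"ty":0,"tz":0.03,"spin":0}
    - {"tx":0,"ty":0,"tz":0.055,"spin":0}
    - {"tx":0,"ty":0,"tz":0.08,"spin":0}

```text
t: 8.45
ee_pos: [497.3, -146.2, 188.6]
orientation: [-2.509, -1.89, 0.0]
ft_force: [0.2, -0.3, -0.7]
width: 19.4
grasp_force: 30.0
```

Request:
apply_moves:
  targets:
    - {"tx":-0.005,"ty":-0.025,"tz":0.01,"spin":0}
    - {"tx":-0.013,"ty":-0.065,"tz":0.01,"spin":0}
    - {"tx":-0.021,"ty":-0.11,"tz":0.01,"spin":0}
    - {"tx":-0.028,"ty":-0.155,"tz":0.01,"spin":0}
    - {"tx":-0.035,"ty":-0.19,"tz":0.01,"spin":0}
    - {"tx":-0.037,"ty":-0.207,"tz":0.01,"spin":0}
    - {"tx":-0.037,"ty":-0.207,"tz":0.01,"spin":0}
    - {"tx":-0.037,"ty":-0.207,"tz":0.0,"spin":0}

```text
t: 9.25
ee_pos: [461.3, -353.2, 188.2]
orientation: [2.509, 1.888, 0.001]
ft_force: [-0.3, 0.6, -1.0]
width: 19.6
grasp_force: 30.0
```

Run:
```python
from h import *
ctrl.get_image('wrist');o=ctrl.get_obs();print(o['ee_pos'],o['ft_force'],o['width'])
snap('scene','s4.png');C=cam('wrist');w=snap('wrist');s=cv2.imread('pics/s4.png')
cv2.imwrite('pics/m4.png',np.hstack([cv2.resize(s[90:230,130:300],None,fx=2.4,fy=2.4),cv2.resize(w[:,:,::-1][84:420,140:440],(390,336))]))
for c in('scene','wrist'):
  for n in('brush_tip','pot'):
    for r in ctrl.pinpoint(n,c): print(c,n,r['uv'],round(r['score'],2),atz(cam(c),r['uv'],86 if n!='pot' else 0))
```

```text
[ 460.18553295 -351.74121663  185.62946084] [-0.72216331  0.46488851 -1.32327977] 19.406468865594658
scene brush_tip [190.2, 139.0] 0.38 [ 464.38904633 -338.20470374   86.        ]
scene pot [193.2, 157.9] 0.84 [ 459.7573909  -348.43745217    0.        ]
wrist brush_tip [283.8, 192.2] 0.47 [ 460.45900279 -353.04252937   86.        ]
wrist pot [285.1, 173.0] 0.6 [ 460.77016576 -357.90121852    0.        ]
```

View pics/m4.png

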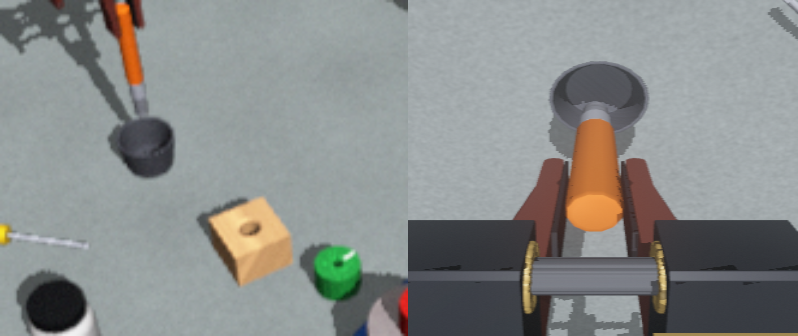

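The scene view shows the brush upright in the fingers above the pot at (147,150) in the crop. The wrist view shows it over the pot mouth. I'll dip now.

Request:
apply_moves:
  targets:
    - {"tx":0,"ty":0,"tz":-0.015,"spin":0}
    - {"tx":0,"ty":0,"tz":-0.035,"spin":0}
    - {"tx":0,"ty":0,"tz":-0.055,"spin":0}
    - {"tx":0,"ty":0,"tz":-0.068,"spin":0}
    - {"tx":0,"ty":0,"tz":-0.073,"spin":0}
    - {"tx":0,"ty":0,"tz":-0.073,"spin":0}
    - {"tx":0,"ty":0,"tz":-0.073,"spin":0}
    - {"tx":0,"ty":0,"tz":-0.073,"spin":0}

```text
t: 10.4
ee_pos: [461.1, -353.7, 115.2]
orientation: [2.508, 1.889, 0.001]
ft_force: [-0.8, -0.9, -0.9]
width: 19.5
grasp_force: 30.0
```

Request:
apply_moves:
  targets:
    - {"tx":0,"ty":0,"tz":-0.004,"spin":0}
    - {"tx":0,"ty":0,"tz":-0.004,"spin":0}
    - {"tx":0,"ty":0,"tz":0.015,"spin":0}
    - {"tx":0,"ty":0,"tz":0.045,"spin":0}
    - {"tx":0,"ty":0,"tz":0.085,"spin":0}
    - {"tx":0,"ty":0,"tz":0.115,"spin":0}
    - {"tx":0.001,"ty":0.015,"tz":0.13,"spin":0}
    - {"tx":0.004,"ty":0.05,"tz":0.13,"spin":0}

```text
t: 11.2
ee_pos: [465.6, -304.4, 246.5]
orientation: [2.508, 1.884, 0.002]
ft_force: [-0.2, 0.2, -0.3]
width: 19.6
grasp_force: 30.0
```

Request:
apply_moves:
  targets:
    - {"tx":0.004,"ty":0.045,"tz":0,"spin":0}
    - {"tx":0.008,"ty":0.09,"tz":0,"spin":0}
    - {"tx":0.012,"ty":0.135,"tz":0,"spin":0}
    - {"tx":0.016,"ty":0.18,"tz":0,"spin":0}
    - {"tx":0.02,"ty":0.225,"tz":0,"spin":0}
    - {"tx":0.024,"ty":0.27,"tz":0,"spin":0}
    - {"tx":0.029,"ty":0.315,"tz":0,"spin":0}
    - {"tx":0.033,"ty":0.35,"tz":0,"spin":0}

```text
t: 12.0
ee_pos: [496.2, 49.7, 243.6]
orientation: [-2.508, -1.891, 0.001]
ft_force: [0.7, -0.6, 0.3]
width: 19.1
grasp_force: 30.0
```

Request:
apply_moves:
  targets:
    - {"tx":0.002,"ty":0.025,"tz":0,"spin":0}
    - {"tx":0.004,"ty":0.045,"tz":0,"spin":0}
    - {"tx":0.0045,"ty":0.056,"tz":0,"spin":0}
    - {"tx":0.0045,"ty":0.0585,"tz":0,"spin":0}
    - {"tx":0.0045,"ty":0.0585,"tz":0,"spin":0}
    - {"tx":0.0045,"ty":0.0585,"tz":0,"spin":0}
    - {"tx":0.0045,"ty":0.0585,"tz":0,"spin":0}
    - {"tx":0.0045,"ty":0.0585,"tz":0,"spin":0}

```text
t: 12.8
ee_pos: [502.1, 104.5, 244.3]
orientation: [2.51, 1.889, 0.0]
ft_force: [-0.7, -0.6, -1.1]
width: 19.6
grasp_force: 30.0
```

Run:
```python
from h import *
o=ctrl.get_obs();print(o['ee_pos'],o['ft_force'],o['width'])
C=cam('wrist');w=snap('wrist');s=snap('scene')[:,:,::-1];t=snap('top')[:,:,::-1]
cv2.imwrite('pics/m5.png',np.hstack([cv2.resize(s[130:270,220:390],None,fx=2.4,fy=2.4),cv2.resize(w[:,:,::-1][0:336,140:440],(390,336))]))
for c in('scene','wrist','top'):
  for n,z in(('brush_tip',o['ee_pos'][2]-102),('cap_top',111)):
    for r in ctrl.pinpoint(n,c): print(c,n,np.round(r['uv']),round(r['score'],2),atz(cam(c),r['uv'],z))
```

```text
[502.12383589 104.5091585  244.31799913] [-0.68897714 -0.6214448  -1.06037548] 19.58351262879475
scene brush_tip [310. 207.] 0.56 [496.17419547 109.68430842 142.31799913]
scene cap_top [307. 215.] 0.81 [498.00330276 103.454506   111.        ]
scene cap_top [346. 208.] 0.78 [420.81595612 166.32587737 111.        ]
scene cap_top [296. 282.] 0.65 [664.58839388 196.6031759  111.        ]
scene cap_top [272. 198.] 0.6 [507.47629469   2.1006702  111.        ]
wrist brush_tip [283. 193.] 0.45 [501.17299139 103.8101356  142.31799913]
wrist cap_top [280. 185.] 0.75 [497.86121675 103.15042978 111.        ]
wrist cap_top [387.  65.] 0.65 [610.54807844 176.80112861 111.        ]
wrist cap_top [157. 175.] 0.62 [393.90182519 142.7372506  111.        ]
top cap_top [315. 243.] 0.56 [466.14126537 -41.6039227  111.        ]
```

View pics/m5.png

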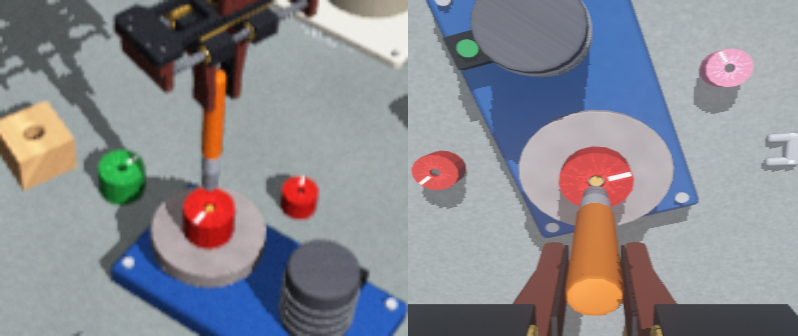

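Both views show the tip directly above the red cap, at (208,190) against the cap at (210,215) in the scene crop. I'll dab.

Request:
apply_moves:
  targets:
    - {"tx":0,"ty":0,"tz":-0.01,"spin":0}
    - {"tx":0,"ty":0,"tz":-0.02,"spin":0}
    - {"tx":0,"ty":0,"tz":-0.026,"spin":0}
    - {"tx":0,"ty":0,"tz":-0.03,"spin":0}
    - {"tx":0,"ty":0,"tz":-0.033,"spin":0}
    - {"tx":0,"ty":0,"tz":-0.035,"spin":0}
    - {"tx":0,"ty":0,"tz":-0.035,"spin":0}
    - {"tx":0,"ty":0,"tz":-0.035,"spin":0}

```text
t: 14.05
ee_pos: [502.0, 105.2, 209.5]
orientation: [-2.509, -1.89, -0.0]
ft_force: [-1.8, -0.1, 2.5]
width: 19.1
grasp_force: 30.0
```

Run:
```python
from h import *
for i in range(4):
  ctrl.get_image('wrist'); o=ctrl.get_obs();print(o['ee_pos'],o['ft_force'],o['width'])
```

```text
[502.04712517 105.23419414 209.55532649] [-2.21470919  0.92265787  2.23337717] 19.382259412244437
[502.01147722 105.25115586 209.52496877] [-2.51478249 -0.62044665  2.34057062] 19.51102763042442
[502.03318388 105.20714238 209.51172629] [-1.75854837  0.36870784  2.01934407] 19.394201154007767
[502.04519965 105.20979864 209.47195147] [-1.90993376 -0.88503812  1.77213517] 19.81073771395216
```

The dab registers about +3 N upward. I'll carry the brush back to the block.

Request:
apply_moves:
  targets:
    - {"tx":0,"ty":0,"tz":0.01,"spin":0}
    - {"tx":0,"ty":0,"tz":0.03,"spin":0}
    - {"tx":-0.0005,"ty":-0.02,"tz":0.035,"spin":0}
    - {"tx":-0.001,"ty":-0.06,"tz":0.035,"spin":0}
    - {"tx":-0.002,"ty":-0.105,"tz":0.035,"spin":0}
    - {"tx":-0.003,"ty":-0.15,"tz":0.035,"spin":0}
    - {"tx":-0.004,"ty":-0.195,"tz":0.02,"spin":0}
    - {"tx":-0.0045,"ty":-0.23,"tz":0,"spin":0}

```text
t: 15.05
ee_pos: [498.8, -127.6, 210.7]
orientation: [2.507, 1.887, 0.004]
ft_force: [0.3, 1.1, -0.1]
width: 19.4
grasp_force: 30.0
```

Request:
apply_moves:
  targets:
    - {"tx":0,"ty":-0.018,"tz":-0.02,"spin":0}
    - {"tx":0,"ty":-0.0215,"tz":-0.03,"spin":0}
    - {"tx":0,"ty":-0.0215,"tz":-0.036,"spin":0}
    - {"tx":0,"ty":-0.0215,"tz":-0.036,"spin":0}
    - {"tx":0,"ty":-0.0215,"tz":-0.036,"spin":0}
    - {"tx":0,"ty":-0.0215,"tz":-0.036,"spin":0}
    - {"tx":0,"ty":-0.0215,"tz":-0.036,"spin":0}
    - {"tx":0,"ty":-0.0215,"tz":-0.036,"spin":0}

```text
t: 15.85
ee_pos: [497.9, -146.0, 173.7]
orientation: [2.508, 1.89, 0.001]
ft_force: [-0.1, -0.1, -1.0]
width: 19.6
grasp_force: 30.0
```

Run:
```python
from h import *
o=ctrl.get_obs();print(o['ee_pos'],o['ft_force'],o['width'])
C=cam('wrist');w=snap('wrist');s=snap('scene')[:,:,::-1]
cv2.imwrite('pics/m6.png',np.hstack([cv2.resize(s[110:250,150:320],None,fx=2.4,fy=2.4),cv2.resize(w[:,:,::-1][84:420,140:440],(390,336))]))
for c in('scene','wrist'):
  for n,z in(('brush_tip',o['ee_pos'][2]-102),('block_seat',5),('block',0)):
    for r in ctrl.pinpoint(n,c): print(c,n,np.round(r['uv']),round(r['score'],2),atz(cam(c),r['uv'],z))
```

```text
[ 497.86579138 -146.01239076  173.73596213] [-0.0647951  -0.0637316  -0.98154112] 19.633843696018975
scene brush_tip [233. 180.] 0.58 [ 499.46586269 -141.33163802   71.73596213]
scene block_seat [234. 197.] 0.79 [ 504.47109018 -142.3812073     5.        ]
scene block [234. 199.] 0.73 [ 504.97435339 -140.96566083    0.        ]
wrist brush_tip [285. 191.] 0.54 [ 498.1642248  -146.73678034   71.73596213]
wrist brush_tip [475. 328.] 0.4 [ 631.67166551 -323.29142935   71.73596213]
wrist block_seat [280. 173.] 0.66 [ 494.22424071 -145.59843614    5.        ]
wrist block_seat [302. 346.] 0.6 [ 460.43272931 -351.79973928    5.        ]
wrist block [284. 176.] 0.91 [ 496.90297545 -150.73571929    0.        ]
wrist block [283. 195.] 0.59 [ 489.81437001 -170.25335456    0.        ]
```

View pics/m6.png

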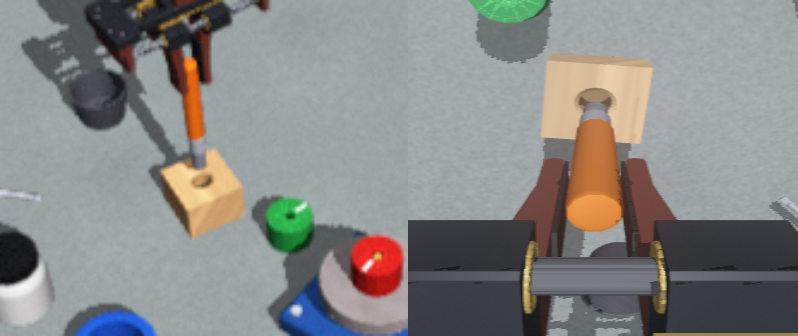

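The tip is right over the hole in both views: hole at (203,180) in the scene crop and (596,100) in the wrist crop. I'll lower it.

Request:
apply_moves:
  targets:
    - {"tx":0,"ty":0,"tz":-0.01,"spin":0}
    - {"tx":0,"ty":0,"tz":-0.017,"spin":0}
    - {"tx":0,"ty":0,"tz":-0.022,"spin":0}
    - {"tx":0,"ty":0,"tz":-0.027,"spin":0}
    - {"tx":0,"ty":0,"tz":-0.032,"spin":0}
    - {"tx":0,"ty":0,"tz":-0.036,"spin":0}
    - {"tx":0,"ty":0,"tz":-0.038,"spin":0}
    - {"tx":0,"ty":0,"tz":-0.038,"spin":0}

```text
t: 17.05
ee_pos: [497.4, -146.3, 135.0]
orientation: [-2.509, -1.89, 0.0]
ft_force: [-0.2, -0.8, -1.2]
width: 19.6
grasp_force: 30.0
```

Nothing is resisting and the tip is about 17 mm inside the hole. I'll keep lowering.

Request:
apply_moves:
  targets:
    - {"tx":0,"ty":0,"tz":-0.007,"spin":0}
    - {"tx":0,"ty":0,"tz":-0.013,"spin":0}
    - {"tx":0,"ty":0,"tz":-0.018,"spin":0}
    - {"tx":0,"ty":0,"tz":-0.022,"spin":0}
    - {"tx":0,"ty":0,"tz":-0.025,"spin":0}
    - {"tx":0,"ty":0,"tz":-0.027,"spin":0}
    - {"tx":0,"ty":0,"tz":-0.027,"spin":0}
    - {"tx":0,"ty":0,"tz":-0.027,"spin":0}

```text
t: 17.85
ee_pos: [497.7, -146.4, 108.4]
orientation: [2.509, 1.89, 0.0]
ft_force: [0.4, 0.3, -2.0]
width: 19.5
grasp_force: 30.0
```

Request:
apply_moves:
  targets:
    - {"tx":0,"ty":0,"tz":0,"spin":0}
    - {"tx":0,"ty":0,"tz":0,"spin":0}
    - {"tx":0,"ty":0,"tz":0,"spin":0}
    - {"tx":0,"ty":0,"tz":0,"spin":0}
    - {"tx":0,"ty":0,"tz":0,"spin":0}
    - {"tx":0,"ty":0,"tz":0,"spin":0}
    - {"tx":0,"ty":0,"tz":0,"spin":0}
    - {"tx":0,"ty":0,"tz":0,"spin":0}
  gripper: -1

```text
t: 18.65
ee_pos: [497.5, -146.3, 108.3]
orientation: [-2.509, -1.89, 0.0]
ft_force: [-0.1, 0.7, -0.1]
width: 79.9
grasp_force: 0.0
```

Request:
apply_moves:
  targets:
    - {"tx":0,"ty":0,"tz":0.02,"spin":0}
    - {"tx":0,"ty":0,"tz":0.06,"spin":0}
    - {"tx":0,"ty":0,"tz":0.1,"spin":0}
    - {"tx":0,"ty":0.01,"tz":0.135,"spin":0}
    - {"tx":0,"ty":0.05,"tz":0.14,"spin":0}
    - {"tx":0.001,"ty":0.095,"tz":0.14,"spin":0}
    - {"tx":0.002,"ty":0.14,"tz":0.14,"spin":0}
    - {"tx":0.003,"ty":0.165,"tz":0.14,"spin":0}

```text
t: 19.45
ee_pos: [500.2, 21.2, 248.6]
orientation: [-2.508, -1.891, -0.001]
ft_force: [-0.3, 0.4, 0.9]
width: 87.7
grasp_force: 0.0
```

Run:
```python
from h import *
np.set_printoptions(precision=1,suppress=True)
ctrl.get_image('wrist');o=ctrl.get_obs();C=cam('wrist');w=snap('wrist');s=snap('scene')[:,:,::-1]
print(o['ee_pos'],o['qpos'],cv2.Rodrigues(o['orientation'])[0][:,1])
cv2.imwrite('pics/m7.png',np.hstack([cv2.resize(s[110:250,150:320],None,fx=2.4,fy=2.4),cv2.resize(w[:,:,::-1][0:336,140:440],(390,336))]))
for n,z in(('cap_top',111),('cap',75),('grinder',0)):
    for r in ctrl.pinpoint(n,'wrist'): print(n,np.round(r['uv']),round(r['score'],2),atz(C,r['uv'],z))
best=[np.array(r['pixels']) for r in ctrl.outline_of('cap','wrist')]
k=model(C,SH['cap'],502,104.7,75)
for m in best:
    if (m&k).sum()>.4*k.sum(): print('fit',fit(SH['cap'],[(C,m)],(502,104.7,75)),fit(SH['cap'],[(C,m)],(502,104.7,75),True))
```

```text
[500.4  23.2 248.5] [0.  0.2 1.8 0.  1.1 0.3] [ 1.  -0.3 -0. ]
cap_top [274. 223.] 0.87 [480.3 -14.2 111. ]
cap_top [262.  95.] 0.63 [502.6 100.6 111. ]
cap_top [134. 102.] 0.6 [395.4 125.5 111. ]
cap [140.  99.] 0.59 [388.3 128.9  75. ]
cap [262.  86.] 0.58 [503.2 107.8  75. ]
fit (array([502.5, 104. ,  75.9]), np.float64(0.056)) (array([502.5, 104. ]), np.float64(0.057))
```

View pics/m7.png

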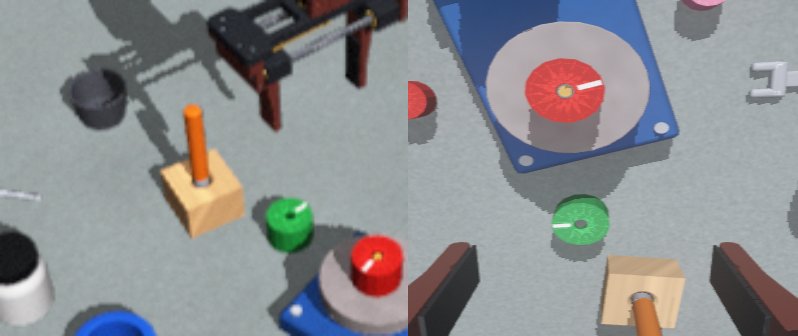

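The brush stands in its block at (200,150) in the scene crop. The wrist crop shows the cap at (565,92) with room around it. I'll go over it and descend.

Request:
apply_moves:
  targets:
    - {"tx":0.001,"ty":0.035,"tz":0,"spin":0}
    - {"tx":0.002,"ty":0.07,"tz":-0.01,"spin":0}
    - {"tx":0.002,"ty":0.081,"tz":-0.04,"spin":0}
    - {"tx":0.002,"ty":0.081,"tz":-0.08,"spin":0}
    - {"tx":0.002,"ty":0.081,"tz":-0.115,"spin":0}
    - {"tx":0.002,"ty":0.081,"tz":-0.145,"spin":0}
    - {"tx":0.002,"ty":0.081,"tz":-0.16,"spin":0}
    - {"tx":0.002,"ty":0.081,"tz":-0.166,"spin":0}

```text
t: 20.6
ee_pos: [501.6, 98.4, 80.5]
orientation: [-2.51, -1.887, 0.005]
ft_force: [-0.5, 0.0, -0.4]
width: 87.7
grasp_force: 0.0
```

Request:
apply_moves:
  targets:
    - {"tx":0,"ty":0,"tz":0,"spin":0}
    - {"tx":0,"ty":0,"tz":0,"spin":0}
    - {"tx":0,"ty":0,"tz":0,"spin":0}
    - {"tx":0,"ty":0,"tz":0,"spin":0}
    - {"tx":0,"ty":0,"tz":0,"spin":0}
    - {"tx":0,"ty":0,"tz":0,"spin":0}
    - {"tx":0,"ty":0,"tz":0,"spin":0}
    - {"tx":0,"ty":0,"tz":0,"spin":0}
  gripper: 1

```text
t: 21.4
ee_pos: [502.9, 99.8, 82.9]
orientation: [2.509, 1.89, 0.001]
ft_force: [-1.4, -0.0, 5.9]
width: 50.2
grasp_force: 30.0
```

Run:
```python
from h import *
o=ctrl.get_obs()
for k in('t','ee_pos','ft_force','moment','width','grasp_force','qpos'): print(k,np.round(o[k],3))
```

```text
t 21.4
ee_pos [502.868  99.799  82.91 ]
ft_force [-1.432 -0.019  5.904]
moment [-0.075  0.388 -0.051]
width 50.179
grasp_force 30.002
qpos [ 0.173  0.43   1.952 -0.     0.758  0.452]
```

The grip landed 4.4 mm off the axis in y, because the arm was still drifting when I measured. I'll open, shift and grip again before turning.

Request:
apply_moves:
  targets:
    - {"tx":0,"ty":0,"tz":0,"spin":0}
    - {"tx":0,"ty":0,"tz":0,"spin":0}
    - {"tx":0,"ty":0,"tz":0,"spin":0}
    - {"tx":0,"ty":0.002,"tz":0,"spin":0}
    - {"tx":0,"ty":0.0045,"tz":0,"spin":0}
    - {"tx":0,"ty":0.0045,"tz":0,"spin":0}
    - {"tx":0,"ty":0.0045,"tz":0,"spin":0}
    - {"tx":0,"ty":0.0045,"tz":0,"spin":0}
  gripper: -0.4

```text
t: 22.2
ee_pos: [502.5, 104.2, 82.2]
orientation: [-2.509, -1.89, 0.0]
ft_force: [0.7, 0.0, 0.1]
width: 61.3
grasp_force: 0.0
```

Request:
apply_moves:
  targets:
    - {"tx":0,"ty":0,"tz":0,"spin":0}
    - {"tx":0,"ty":0,"tz":0,"spin":0}
    - {"tx":0,"ty":0,"tz":0,"spin":0}
    - {"tx":0,"ty":0,"tz":0,"spin":0}
    - {"tx":0,"ty":0,"tz":0,"spin":0}
    - {"tx":0,"ty":0,"tz":0,"spin":0}
    - {"tx":0,"ty":0,"tz":0,"spin":0}
    - {"tx":0,"ty":0,"tz":0,"spin":0}
  gripper: 1

```text
t: 23.0
ee_pos: [502.6, 104.2, 82.3]
orientation: [2.509, 1.89, 0.0]
ft_force: [0.3, -0.9, -0.2]
width: 50.6
grasp_force: 30.0
```

```bash
cat > o.py <<'E'
from h import *
for i in range(2):
    o=ctrl.get_obs()
    print(*[(k,np.round(o[k],3)) for k in('t','ee_pos','ft_force','moment','width','grasp_force')],round(float(o['qpos'][5]-o['qpos'][0]),4))
    if i==0: ctrl.get_image('wrist')
E
python3 o.py
```

```text
('t', np.float64(23.0)) ('ee_pos', array([502.612, 104.167,  82.302])) ('ft_force', array([ 0.35 , -0.852, -0.164])) ('moment', array([-0.125, -0.087,  0.05 ])) ('width', np.float64(50.556)) ('grasp_force', np.float64(30.0)) 0.2798
('t', np.float64(23.05)) ('ee_pos', array([502.631, 104.161,  82.291])) ('ft_force', array([ 0.697, -0.158, -0.661])) ('moment', array([-0.155, -0.043, -0.054])) ('width', np.float64(50.287)) ('grasp_force', np.float64(30.0)) 0.2798
```

Request:
apply_moves:
  targets:
    - {"tx":0,"ty":0,"tz":0,"spin":2}
    - {"tx":0,"ty":0,"tz":0,"spin":4}
    - {"tx":0,"ty":0,"tz":0,"spin":6}
    - {"tx":0,"ty":0,"tz":0,"spin":8}
    - {"tx":0,"ty":0,"tz":0,"spin":10}
    - {"tx":0,"ty":0,"tz":0,"spin":12}
    - {"tx":0,"ty":0,"tz":0,"spin":14}
    - {"tx":0,"ty":0,"tz":0,"spin":14}

```text
t: 23.85
ee_pos: [502.7, 104.3, 82.3]
orientation: [-2.262, -2.18, -0.001]
ft_force: [1.5, 1.3, -1.3]
width: 50.5
grasp_force: 30.0
```

```bash
cat > mk.py <<'E'
from h import *
C=cam('wrist');w=snap('wrist');print(*[np.round(ctrl.get_obs()['moment'],3) for i in range(1)])
import sys
z=float(sys.argv[1]) if len(sys.argv)>1 else 111
p=ctrl.get_obs()['ee_pos'];k=proj(C,(p[0],p[1],z))
m=np.zeros((420,560),np.uint8);P=np.array([proj(C,(p[0]+25*np.cos(a),p[1]+25*np.sin(a),z)) for a in np.linspace(0,6.28,40)])
cv2.fillPoly(m,[np.int32(P)],1)
wi=(w.min(2)>150)&(m>0);ys,xs=np.nonzero(wi);print('white px',len(xs),'centre',k)
if len(xs): q=atz(C,(xs.mean(),ys.mean()),z)-p;print('mark angle deg',np.degrees(np.arctan2(q[1],q[0])),'r',np.hypot(q[0],q[1]))
cv2.imwrite('pics/mk.png',w[:,:,::-1])
E
python3 o.py;python3 mk.py
```

```text
('t', np.float64(23.85)) ('ee_pos', array([502.704, 104.324,  82.283])) ('ft_force', array([ 1.489,  1.347, -1.32 ])) ('moment', array([-0.002, -0.167, -0.721])) ('width', np.float64(50.539)) ('grasp_force', np.float64(29.999)) 0.0363
('t', np.float64(23.9)) ('ee_pos', array([502.7  , 104.295,  82.266])) ('ft_force', array([ 1.698,  0.393, -1.634])) ('moment', array([ 0.088, -0.151, -0.715])) ('width', np.float64(50.478)) ('grasp_force', np.float64(29.999)) 0.037
[ 0.013 -0.188 -0.693]
white px 293 centre [284.39259403 266.67127931]
mark angle deg 8.119547190033376 r 15.761251081349965
```

The moment is −0.7 N m, so that's the wrong way. The thread is left-hand and loosens clockwise.

Request:
apply_moves:
  targets:
    - {"tx":0,"ty":0,"tz":0,"spin":-6}
    - {"tx":0,"ty":0,"tz":0,"spin":-13}
    - {"tx":0,"ty":0,"tz":0,"spin":-20}
    - {"tx":0,"ty":0,"tz":0,"spin":-27}
    - {"tx":0,"ty":0,"tz":0,"spin":-34}
    - {"tx":0,"ty":0,"tz":0,"spin":-40}
    - {"tx":0,"ty":0,"tz":0,"spin":-44}
    - {"tx":0,"ty":0,"tz":0,"spin":-44}

```text
t: 24.75
ee_pos: [502.1, 104.1, 82.2]
orientation: [2.913, 1.176, -0.001]
ft_force: [-0.8, 0.5, -0.6]
width: 50.6
grasp_force: 30.0
```

```bash
python3 o.py;python3 mk.py
```

```text
('t', np.float64(24.75)) ('ee_pos', array([502.148, 104.149,  82.186])) ('ft_force', array([-0.769,  0.458, -0.565])) ('moment', array([-0.024,  0.154, -0.028])) ('width', np.float64(50.601)) ('grasp_force', np.float64(30.0)) 0.8038
('t', np.float64(24.8)) ('ee_pos', array([502.245, 104.19 ,  82.18 ])) ('ft_force', array([-0.705, -0.069, -0.374])) ('moment', array([-0.015,  0.201,  0.003])) ('width', np.float64(50.553)) ('grasp_force', np.float64(30.0)) 0.8015
[-0.02   0.185  0.007]
white px 456 centre [284.99075852 265.68391429]
mark angle deg -34.17479173262718 r 10.206769320898026
```

It turns freely: the mark went from +8° to −34°. I'll turn another 14° to pass 0.7 rad with margin, then lift slowly.

Request:
apply_moves:
  targets:
    - {"tx":0,"ty":0,"tz":0,"spin":-5}
    - {"tx":0,"ty":0,"tz":0,"spin":-10}
    - {"tx":0,"ty":0,"tz":0,"spin":-14}
    - {"tx":0,"ty":0,"tz":0,"spin":-14}
    - {"tx":0,"ty":0,"tz":0.001,"spin":-14}
    - {"tx":0,"ty":0,"tz":0.003,"spin":-14}
    - {"tx":0,"ty":0,"tz":0.005,"spin":-14}
    - {"tx":0,"ty":0,"tz":0.006,"spin":-14}

```text
t: 25.65
ee_pos: [502.7, 104.2, 88.6]
orientation: [3.034, 0.813, 0.001]
ft_force: [0.4, 0.8, -1.3]
width: 50.4
grasp_force: 30.0
```

```bash
python3 o.py; python3 mk.py 117
```

```text
('t', np.float64(25.65)) ('ee_pos', array([502.749, 104.2  ,  88.573])) ('ft_force', array([ 0.375,  0.838, -1.284])) ('moment', array([-0.022,  0.146, -0.023])) ('width', np.float64(50.42)) ('grasp_force', np.float64(29.999)) 1.0471
('t', np.float64(25.7)) ('ee_pos', array([502.797, 104.242,  88.653])) ('ft_force', array([ 0.817, -0.344, -0.724])) ('moment', array([-0.03 ,  0.163, -0.015])) ('width', np.float64(50.68)) ('grasp_force', np.float64(29.999)) 1.0472
[-0.023  0.094  0.009]
white px 440 centre [284.89288157 264.94746002]
mark angle deg -52.2597150995274 r 10.82150643326568
```

It comes free, with only its own weight on the wrist. I'll lift it straight up.

Request:
apply_moves:
  targets:
    - {"tx":0,"ty":0,"tz":0.008,"spin":0}
    - {"tx":0,"ty":0,"tz":0.018,"spin":0}
    - {"tx":0,"ty":0,"tz":0.03,"spin":0}
    - {"tx":0,"ty":0,"tz":0.045,"spin":0}
    - {"tx":0,"ty":0,"tz":0.065,"spin":0}
    - {"tx":0,"ty":0,"tz":0.085,"spin":0}
    - {"tx":0,"ty":0,"tz":0.105,"spin":0}
    - {"tx":0,"ty":0,"tz":0.12,"spin":0}

```text
t: 26.55
ee_pos: [503.0, 104.3, 210.7]
orientation: [3.035, 0.812, 0.004]
ft_force: [-0.2, -0.0, -1.9]
width: 50.6
grasp_force: 30.0
```

Request:
apply_moves:
  targets:
    - {"tx":0,"ty":0,"tz":0.003,"spin":0}
    - {"tx":0,"ty":0,"tz":0.004,"spin":0}
    - {"tx":0,"ty":0,"tz":0.004,"spin":0}
    - {"tx":0,"ty":0,"tz":0.004,"spin":0}
    - {"tx":0,"ty":0,"tz":0.004,"spin":0}
    - {"tx":0,"ty":0,"tz":0.004,"spin":0}
    - {"tx":0,"ty":0,"tz":0.004,"spin":0}
    - {"tx":0,"ty":0,"tz":0.004,"spin":0}

```text
t: 27.35
ee_pos: [502.5, 104.2, 212.1]
orientation: [-3.035, -0.812, 0.0]
ft_force: [0.3, -0.0, -1.4]
width: 50.6
grasp_force: 30.0
```

```bash
python3 o.py
python3 - <<'E'
from h import *
w=snap('wrist')[:,:,::-1];s=snap('scene')[:,:,::-1]
cv2.imwrite('pics/m9.png',np.hstack([cv2.resize(s[110:290,150:400],(440,317)),cv2.resize(w[84:420],(528,317))[:,90:440]]))
E
```

```text
('t', np.float64(27.35)) ('ee_pos', array([502.542, 104.182, 212.137])) ('ft_force', array([ 0.27 , -0.003, -1.417])) ('moment', array([-0.077,  0.091,  0.02 ])) ('width', np.float64(50.602)) ('grasp_force', np.float64(29.999)) 1.0478
('t', np.float64(27.4)) ('ee_pos', array([502.521, 104.187, 212.133])) ('ft_force', array([ 0.136, -0.428, -1.459])) ('moment', array([-0.066,  0.127, -0.015])) ('width', np.float64(50.566)) ('grasp_force', np.float64(29.999)) 1.0477
```

View pics/m9.png

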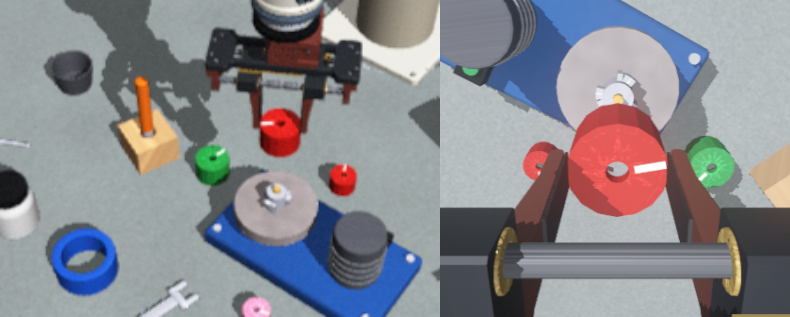

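The cap is held level in the fingers at (281,130) and the bare spindle shows below it at (275,195). The brush is in its block and everything else is in place, so I'll hand in.

```bash
python3 -c "
from workcell import ctrl
print(ctrl.close_job())"
```

```text
the job is handed in; nothing more can be done
None
```

I dipped the brush, dabbed it on the cap and stood it back in its block, then unscrewed the cap clockwise (left-hand thread). The arm is holding the cap still and level about 130 mm above the wheel; I saw nothing else disturbed, and the job is handed in with no verdict returned.

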